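# Back a sample wheel up by one ratchet notch

### The arm

A 7-joint arm with a two-finger parallel gripper is mounted at the origin on a cart in front of the work surface, level with it; the furniture and walls round the work are solid. World frame = base frame: x ahead of the robot, y to its left, z up, the work surface at z = 0. Lengths are in mm, angles in rad, forces in N, time in s.
With the tool pointing down it reaches from about 425 to 1025 mm from the base axis. Payload 9.4 kg.
Tool frame: the origin (TCP) lies midway between the tips of the shut fingers; the grasp point (between the pads) lies r.tcp_to_grasp behind it (r.tcp_to_grasp is the distance from the TCP to the grasp point, in mm); z points along the fingers, x is the direction in which the jaws open and shut, and the axes are right-handed (so a half turn about z gives the same grasp; the last joint's range is limited). The gripper opens to 85 mm and grips with 20 to 120 N. Pads are 22 mm wide; open, the fingers measure 114 mm over their backs; the gripper's body (76 mm by 85 mm) begins 54 mm behind the grasp point. The pads swing forward as they close: fully open they stand 13 mm farther back than shut.
Start: joints at [1.135, 0.599, -0.003, 1.599, 0.002, 0.943, -0.08], TCP at [254.575, -678.834, 231.275] pointing down, gripper open.
Joint ranges: [-2.57, 2.57], [-0.35, 1.97], [-1.29, 1.29], [0.11, 2.56], [-1.05, 4.19], [0.11, 1.86], [-2.63, 2.63]. Speed limits (rad/s): [2.22, 2.22, 3.01, 3.01, 3.14, 3.14, 3.14].

### API

Orientations are given as a unit quaternion [w, x, y, z].
In Python, from cell import r gives the robot as it stands.
- The arm moves only by the tool apply_moves, never from a script. Its argument "moves" is a list of rows, each a list of 7 numbers: the shift along the tool's x, y, z in m, then the turn, a rotation vector about the tool's x, y, z in rad, then the opening, from -1 (shut) to 1 (fully open). A call has 1 to 20 rows; each row shifts and turns the commanded pose from where the row before left it, along the tool's axes as they then stand; what a row does not reach is not made up. A row lasts 1/10 s, in which the tool goes at most 50 mm and 8.59 degrees, less where a joint would pass 70% of its speed; a pose out of reach is approached as far as the arm can. A call is refused whole if a number of a shift passes 0.05 or a number of a turn 0.15, either way. A call with a gripper value outside its range is refused whole. The fingers move at their own pace and stop on an object; the grip force is fixed at half the most. Time passes only in rows, so rows that do not move let the fingers close. It gives the time, the measured TCP pose, the force and the opening at its end, in the units of the state.
- r.sense(): the state, without advancing time (a new reading comes with each control period).
- r.get_image(name): name is "scene" or "side" or "wrist"; returns the picture (420x560x3 uint8, red, green, blue); there is no depth.
- r.camera_params(name): a dict with "K" (3x3 intrinsics, pixels), "dist_coeffs" ([k1, k2, p1, p2, k3] as OpenCV has them; the pictures are not rectified), "position" and "attitude" of the camera in the world. Camera axes: x right, y up, looking along -z (the intrinsics and any distortion apply to the point x, -y, -z); pixel columns grow to the right and rows downward; lengths in mm; the calibration is good to about 2 mm. A picture is of the moment at which its call begins: read the wrist's pose just before it. camera_params takes no time and is no camera call; for the wrist camera it gives the pose at the moment of the call.
- r.sign_off(): hands the job in, once; it reports no verdict.
The state is a dict: "time": time; "joint_positions": joint angles; "qd": joint speeds; "tau": joint torques, N m; "tool_pos": TCP position; "tool_rot": TCP orientation; "wrist_force": force on the tool from outside, world axes, zero at the start; "wrist_torque": the same for the moment, N m; "grip_width": finger opening in mm.
Only numpy, scipy, OpenCV 4.12 (cv2) and the standard library are available. Lean on these libraries where they do the work, as an engineer would, in place of code of your own. Each camera call takes 0.05 s, during which the arm holds its last target. There are 200 camera calls.

### The job

The ratcheted sample wheel has been fed one station too far. Working gently with closed fingertips and gripping nothing, push the pawl's upright tab away from the wheel until the pawl tips over and stays up by itself; then push the wheel backward (clockwise seen from above) by exactly one notch, an eighth of a turn, and finally tip the pawl back so that it drops fully down into that next notch. Leave the loose vial, beaker and bottle beside it where they stand.

Things in the scene. Friction and masses are not known exactly. Their poses are not given: they have to be found in the camera images.
- carousel: Fixed grey base plate, 190 mm (its x) by 270 mm (its y) by 19 mm, carrying the wheel at its -y end and the pawl at its +y end. Origin: centre of the underside, on the bench; z up. The wheel axis is vertical through (0, -45) mm, the pawl's pivot lies at (0, 75, 82) mm and runs along x between two cheeks (44 mm wide over all, up to 93 mm high). Forward = counter-clockwise from above, backward = clockwise.
- wheel_axis (a point): Point on the wheel's vertical axis at deck height, 60 mm above the bench. The wheel is an aluminium disc, 170 mm diameter, with eight saw teeth 10 mm high (tops 70 mm above the bench) on its rim between radii 67 and 85 mm, 45 degrees apart, steep on one side and sloping on the other, with flat gaps of 22 degrees between them; a hub of 80 mm diameter carries three small vials fixed in it (tops 94 mm above the bench, all within 36 mm of the axis).
- wheel (a joint): Turn of the wheel in rad, positive forward (counter-clockwise from above), near 0 at the start (within 0.08). It turns stiffly (about 1 N at a peg) and stays where it is left. One notch is 0.785 rad; with the pawl down it cannot go back more than about 0.13 from the middle of a notch. The pawl drops fully into the next notch while the wheel reads -0.785 within 0.12.
- pawl (a joint): Angle of the pawl in rad: 0 = fully down in a notch, 1.45 = stop of the fully lifted position, growing as the nose rises. The pawl is an L-shaped steel crank balanced over centre: left below about 0.6 it falls shut by its own weight, left above about 0.8 it falls open and stays; about 1 N at its end moves it.
- pawl_pivot (a point): Centre of the pawl's pivot, 82 mm above the bench; the pivot runs along the carousel's x.
- pawl_tab (a point): Middle of the 12 mm thick, 20 mm wide round bar at the end of the pawl's tab, 56 mm from the pivot. The tab (14 mm wide, 8 mm thick) stands straight up from the pivot when the pawl is down and lies level, pointing away from the wheel (carousel's +y), when it is lifted.
- pawl_nose (a point): Point in the middle of the pawl's arm over its nose, 43 mm from the pivot. The arm (14 mm wide, 8 mm thick, 48 mm long) is level and points to the wheel (carousel's -y) when the pawl is down, and stands nearly upright when it is lifted; push this upright arm toward the wheel from its outer side to tip the pawl back down.
- peg0 (a point): Centre of the top of one of the wheel's four upright push pegs (plain steel, 12 mm diameter, standing 45 mm above the deck, top 105 mm above the bench), 55 mm from the wheel axis; pegs 90 degrees apart, this one at 45 degrees (counted counter-clockwise from the carousel's +x axis) when the wheel joint reads 0.
- peg1 (a point): Centre of the top of one of the wheel's four upright push pegs (plain steel, 12 mm diameter, standing 45 mm above the deck, top 105 mm above the bench), 55 mm from the wheel axis; pegs 90 degrees apart, this one at 135 degrees (counted counter-clockwise from the carousel's +x axis) when the wheel joint reads 0.
- peg2 (a point): Centre of the top of one of the wheel's four upright push pegs (plain steel, 12 mm diameter, standing 45 mm above the deck, top 105 mm above the bench), 55 mm from the wheel axis; pegs 90 degrees apart, this one at 225 degrees (counted counter-clockwise from the carousel's +x axis) when the wheel joint reads 0.
- peg3 (a point): Centre of the top of one of the wheel's four upright push pegs (plain steel, 12 mm diameter, standing 45 mm above the deck, top 105 mm above the bench), 55 mm from the wheel axis; pegs 90 degrees apart, this one at 315 degrees (counted counter-clockwise from the carousel's +x axis) when the wheel joint reads 0.
- vial_a: Loose brown vial with white cap, 27 mm diameter, 58 mm high, on the bench before the carousel; bystander. Origin: centre of its underside.
- beaker: Loose clear small beaker, 45 mm diameter, 52 mm high, on the bench before the carousel; bystander. Origin: centre of its underside.
- bottle: Loose white sample bottle, 46 mm diameter, 92 mm high, on the bench behind the carousel; bystander. Origin: centre of its underside.

How it is judged (in metres and radians):
On the way, in this order (a step that is already met when the one before it is completed fails the run):
1. the pawl is lifted and stays up, the wheel not yet turned back (value of joint pawl above 1.2 rad and value of joint wheel between -0.25 and 0.35 rad), for 0.2 s.
2. with the pawl up, the wheel is pushed back by about one notch (value of joint pawl above 1.2 rad and value of joint wheel between -0.985 and -0.585 rad), for 0.2 s.
At the end, for the whole second after the job is handed in: The wheel rests one notch (0.785 rad, within 0.18) behind its zero and the pawl is fully down in that notch (below 0.06 rad) (value of joint wheel between -0.965 and -0.605 rad and value of joint pawl below 0.06 rad and velocity of joint wheel between -0.1 and 0.1 rad/s); the robot touches nothing.
It fails at once if the loose vial is moved more than 20 mm, lifted or knocked over (distance of vial_a from where it was at the start of the episode above 0.02 m or angle between vial_a's own z axis and vertical above 0.5 rad).
It fails at once if the beaker is moved more than 20 mm, lifted or knocked over (distance of beaker from where it was at the start of the episode above 0.02 m or angle between beaker's own z axis and vertical above 0.5 rad).
It fails at once if the bottle is moved more than 20 mm, lifted or knocked over (distance of bottle from where it was at the start of the episode above 0.02 m or angle between bottle's own z axis and vertical above 0.5 rad).
It fails at once if the wheel or the pawl is gripped hard or forced (over 40 N) (contact force between the fingers and carousel above 40 N).
It also fails if it takes over 50 s, if anything falls off the work surface, if the arm or the gripper's body presses on something with over 40 N, if the wrist force passes 120 N, or if a joint passes its speed limit or range.

## Working session

There is one attempt and no reset: what is moved stays moved. The work goes in short steps, Python scripts to look and compute and a tool call to move; the robot and the scene stay as the last step left them, time stands still between calls to the robot, and variables do not carry over. Pictures are saved under pics/ and viewed, about 8 in all and at most 12, crops included, and the job is handed in when it is done.

Besides the shell and the picture viewer there is one more tool, called after "Emit:" by a JSON object that holds its "op" and its "data", one argument or row to a line. apply_moves: Moves the arm, as the interface text tells. Its arguments: {"type":"object","properties":{"moves":{"type":"array","items":{"type":"array","items":{"type":"number"}}}},"required":["moves"]}

```bash
mkdir -p pics; python3 - <<'E'
from cell import r
import cv2,numpy as np
s=r.sense();print(s['tool_pos'],s['tool_rot'],s['grip_width'],r.tcp_to_grasp)
for n in['scene','side']:
    p=r.camera_params(n);print(n,p)
    cv2.imwrite(f'pics/{n}0.png',r.get_image(n)[:,:,::-1])
E
```

```text
[ 254.41741296 -678.40988933  230.40339031] [-3.88934390e-04  8.21952957e-01 -5.69554863e-01 -6.65293525e-04] 85.52019354974675 18.700000000000003
scene {'K': array([[418.24060844,   0.        , 284.19853699],
       [  0.        , 418.24060844, 206.15967431],
       [  0.        ,   0.        ,   1.        ]]), 'dist_coeffs': array([-0.12562962,  0.        ,  0.        ,  0.        ,  0.        ]), 'position': array([943.39468266, 195.19884258, 854.7908864 ]), 'attitude': array([0.60634928, 0.14011621, 0.18160947, 0.7613974 ])}
side {'K': array([[472.58441541,   0.        , 273.05340088],
       [  0.        , 472.58441541, 210.43467401],
       [  0.        ,   0.        ,   1.        ]]), 'dist_coeffs': array([-0.06552372,  0.        ,  0.        ,  0.        ,  0.        ]), 'position': array([ 416.20709679, -588.90635026,  575.56561952]), 'attitude': array([ 0.87981253,  0.46420603, -0.04814338, -0.09013814])}
```

View pics/scene0.png

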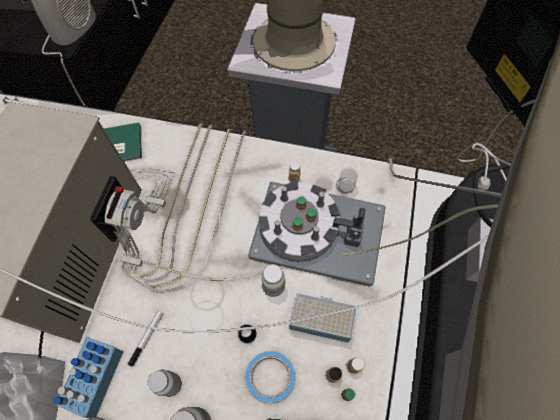

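View pics/side0.png

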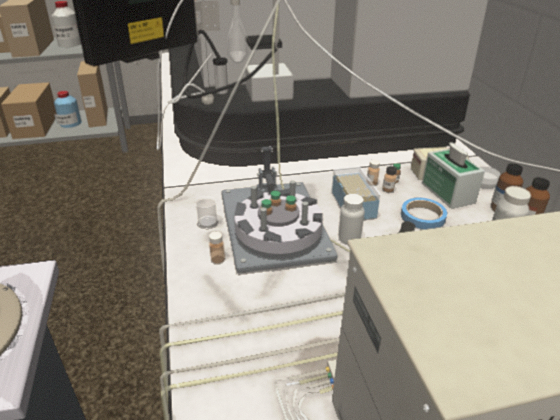

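```bash
cat > h.py <<'E'
import numpy as np,cv2
from cell import r
from scipy.spatial.transform import Rotation as R
def cam(n):
    p=r.camera_params(n);q=p['attitude'];A=R.from_quat([q[1],q[2],q[3],q[0]]).as_matrix()
    return p['K'],p['dist_coeffs'],np.array(p['position']),A@np.diag([1,-1,-1])
def ray(n,uv):
    K,d,c,A=cam(n);x=cv2.undistortPoints(np.array([[uv]],float),K,d)[0,0]
    v=A@np.array([x[0],x[1],1]);return c,v/np.linalg.norm(v)
def onz(n,uv,z):
    c,v=ray(n,uv);return c+v*(z-c[2])/v[2]
def proj(n,P):
    K,d,c,A=cam(n);X=(np.atleast_2d(P)-c)@A
    return cv2.projectPoints(X,np.zeros(3),np.zeros(3),K,d)[0][:,0]
E
python3 - <<'E'
from h import *
for uv in[(263,183),(385,205),(373,281),(250,259)]: print(onz('scene',uv,19).round(1))
a=cv2.imread('pics/scene0.png')[140:310,230:410];b=cv2.imread('pics/side0.png')[130:280,180:380]
cv2.imwrite('pics/a.png',cv2.resize(a,None,fx=4.2,fy=3.5*1.2 if 0 else 4.2*0+3.5,interpolation=2) if 0 else cv2.resize(a,(630,595),interpolation=2))
cv2.imwrite('pics/b.png',cv2.resize(b,(800,600),interpolation=2))
E
```

```text
[491.2  34.6  19. ]
[485.2 316.   19. ]
[666.  313.4  19. ]
[675.7  53.4  19. ]
```

View pics/a.png

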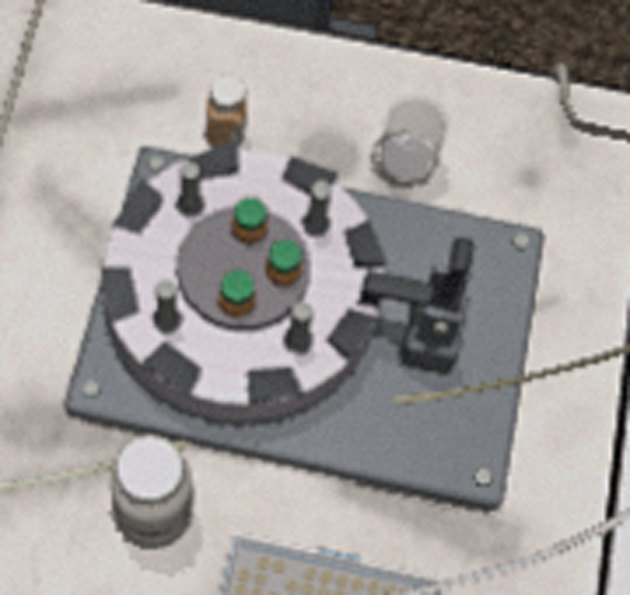

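View pics/b.png

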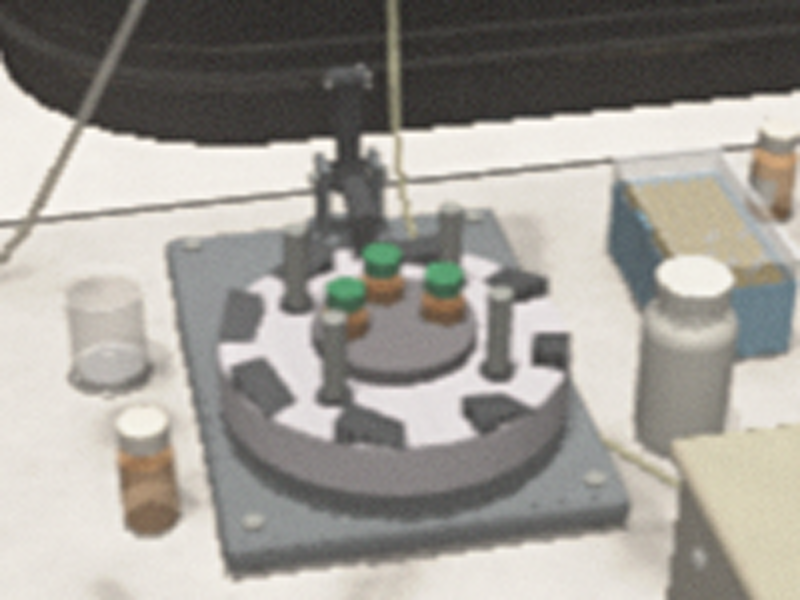

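```bash
cat >> h.py <<'E'
def tri(a,b):
    (c1,v1),(c2,v2)=ray('scene',a),ray('side',b)
    t=np.linalg.lstsq(np.c_[v1,-v2],c2-c1,rcond=None)[0]
    p,q=c1+t[0]*v1,c2+t[1]*v2;return (p+q)/2,np.linalg.norm(p-q)
E
python3 - <<'E'
from h import *
S=lambda u,v:(230+u/3.5-.36,140+v/3.5-.36)
T=lambda u,v:(180+u/4-.37,130+v/4-.37)
c=np.array([onz('scene',S(*x),19)for x in[(140,148),(543,231),(501,498),(68,406)]]);print(c.round(1))
c2=np.array([onz('side',T(*x),19)for x in[(234,562),(168,243),(490,210),(628,508)]]);print('side',c2.round(1))
prs=dict(A=((191,170),(334,316)),B=((322,187),(294,232)),C=((165,290),(500,291)),D=((302,311),(451,209)),tab=((462,242),(348,75)))
P={}
for k,(a,b) in prs.items():
    P[k],e=tri(S(*a),T(*b));print(k,P[k].round(1),round(e,1),'z105:',onz('scene',S(*a),105).round(1),onz('side',T(*b),105).round(1))
m=lambda f:np.mean([f(k)for k in'ABCD'],0)
ctr=m(lambda k:P[k]);print('axis',ctr)
for k in'ABCD':
    d=P[k]-ctr;print(k,np.degrees(np.arctan2(d[1],d[0])).round(1),np.hypot(d[0],d[1]).round(1))
for n,cc in(('sc',c),('si',c2)):
    o=cc.mean(0);y=(cc[1]-cc[0]+cc[2]-cc[3]);x=cc[3]-cc[0]+cc[2]-cc[1]
    print(n,o.round(1),'yaw',np.degrees(np.arctan2(-y[0],y[1])),np.degrees(np.arctan2(x[1],x[0])),np.linalg.norm(y)/2,np.linalg.norm(x)/2)
print('vial',onz('scene',S(224,135),0),onz('side',T(151,522),0));print('beaker',onz('scene',S(405,165),0),onz('side',T(110,375),0));print('bottle',onz('scene',S(150,466),92),onz('side',T(695,278),92))
E
```

```text
[[485.1  48.9  19. ]
 [486.9 315.7  19. ]
 [668.  313.3  19. ]
 [668.8  49.5  19. ]]
side [[484.   37.9  19. ]
 [486.2 308.6  19. ]
 [670.8 307.   19. ]
 [665.7  38.   19. ]]
A [540.2  96.2 104. ] 1.5 z105: [540.   96.6 105. ] [540.5  94.  105. ]
B [534.6 172.8 102.9] 3.2 z105: [534.1 173.5 105. ] [535.2 167.6 105. ]
C [618.1  99.6 104.4] 0.1 z105: [618.3  99.7 105. ] [617.8  98.7 105. ]
D [613.5 176.9 103.1] 1.2 z105: [613.8 177.2 105. ] [613.2 173.3 105. ]
tab [575.1 253.6 143.3] 7.3 z105: [551.3 258.4 105. ] [591.7 323.1 105. ]
axis [576.61093286 136.38362858 103.59109064]
A -132.1 54.2
B 139.1 55.6
C -41.6 55.4
D 47.7 54.8
sc [577.2 181.8  19. ] yaw -0.109317327947077 -0.28106016369572334 265.297168113769 182.4539316853315
si [576.7 172.9  19. ] yaw -0.7673300087768863 -0.23468166317811898 269.8860058235975 183.1180673406461
vial [452.26781471  98.44657555   0.        ] [452.31227273  94.84789865   0.        ]
beaker [447.92176062 221.58430936   0.        ] [444.15476332 216.23676948   0.        ]
bottle [716.08923693 114.47404544  92.        ] [716.31072065 109.91156106  92.        ]
```

```bash
python3 - <<'E'
from h import *
print('box',tri((97,118),(355,245)))
print('rope foot',onz('scene',(342.5,254),19),onz('side',(283,188),19))
c,v=ray('side',(278,130))
for z in (60,100,150,200,300,400,500):
    P=c+v*((z-c[2])/v[2]); print(z,P.round(0),proj('scene',P).round(0))
c,v=ray('side',(279,30))
for t in (600,800,900,1000,1100,1300): print((c+v*t).round(0),proj('scene',c+v*t).round(0))
E
```

```text
box (array([ 570.24324354, -240.61482575,  280.12131589]), np.float64(5.633102164859739))
rope foot [621.30633085 241.58281341  19.        ] [622.24842233 290.83095843  19.        ]
60 [657. 507.  60.] [[473. 290.]]
100 [639. 422. 100.] [[438. 267.]]
150 [615. 316. 150.] [[391. 235.]]
200 [592. 209. 200.] [[339. 200.]]
300 [545.  -3. 300.] [[224. 122.]]
400 [ 498. -216.  400.] [[101.  41.]]
500 [ 452. -428.  500.] [[-13. -31.]]
[542. -19. 438.] [[202.  58.]]
[584. 171. 392.] [[329. 125.]]
[605. 266. 369.] [[392. 160.]]
[626. 362. 346.] [[453. 194.]]
[647. 457. 323.] [[511. 228.]]
[689. 647. 277.] [[610. 288.]]
```

Emit:
{"op": "apply_moves", "data": {
  "moves": [
    [0,0,-0.015,0,0,-0.121,-1],
    [0,0,-0.015,0,0,-0.121,-1],
    [0,0,-0.015,0,0,-0.121,-1],
    [0,0,-0.015,0,0,-0.121,-1],
    [0,0,-0.015,0,0,-0.121,-1],
    [0,0,-0.015,0,0,-0.121,-1],
    [0,0,-0.015,0,0,-0.121,-1],
    [0,0,-0.015,0,0,-0.121,-1],
    [0,0,0,0,0,-0.121,-1],
    [0,0,0,0,0,-0.121,-1]
  ]
}}

```text
time: 1.1
tool_pos: [254.6, -678.8, 351.5]
tool_rot: [0.0, 1.0, 0.001, 0.0]
wrist_force: [-0.3, -0.1, -0.4]
grip_width: 0.0
```

Emit:
{"op": "apply_moves", "data": {
  "moves": [
    [0.015,-0.035,0,0,0,0,-1],
    [0.015,-0.035,0,0,0,0,-1],
    [0.015,-0.035,0,0,0,0,-1],
    [0.015,-0.035,0,0,0,0,-1],
    [0.015,-0.035,0,0,0,0,-1],
    [0.015,-0.035,0,0,0,0,-1],
    [0.015,-0.035,0,0,0,0,-1],
    [0.015,-0.035,0,0,0,0,-1],
    [0.015,-0.035,0,0,0,0,-1],
    [0.015,-0.035,0,0,0,0,-1],
    [0.015,-0.035,0,0,0,0,-1],
    [0.015,-0.035,0,0,0,0,-1],
    [0.015,-0.035,0,0,0,0,-1],
    [0.015,-0.035,0,0,0,0,-1],
    [0.015,-0.035,0,0,0,0,-1],
    [0.015,-0.035,0,0,0,0,-1],
    [0.015,-0.035,0,0,0,0,-1],
    [0.015,-0.035,0,0,0,0,-1],
    [0.015,-0.035,0,0,0,0,-1],
    [0.015,-0.035,0,0,0,0,-1]
  ]
}}

```text
time: 3.1
tool_pos: [556.2, 21.9, 351.0]
tool_rot: [0.0, 1.0, -0.001, -0.0]
wrist_force: [0.7, -0.1, 0.3]
grip_width: -0.1
```

Emit:
{"op": "apply_moves", "data": {
  "moves": [
    [0.004,-0.035,0,0,0,0,-1],
    [0.004,-0.035,0,0,0,0,-1],
    [0.004,-0.035,0,0,0,0,-1],
    [0.004,-0.035,0,0,0,0,-1],
    [0.003,-0.035,0,0,0,0,-1],
    [0.002,-0.025,0,0,0,0,-1],
    [0,0,0.03,0,0,0,-1],
    [0,0,0.03,0,0,0,-1],
    [0,0,0.03,0,0,0,-1],
    [0,0,0.03,0,0,0,-1],
    [0,0,0.03,0,0,0,-1],
    [0,0,0.03,0,0,0,-1],
    [0,0,0.02,0,0,0,-1],
    [0,0,0,0,0,0,-1]
  ]
}}

```text
time: 4.5
tool_pos: [575.8, 219.6, 148.3]
tool_rot: [0.001, 1.0, -0.001, -0.003]
wrist_force: [-0.0, -0.5, 0.1]
grip_width: -0.1
```

```bash
python3 - <<'E'
from h import *
print(r.sense()['tool_pos'])
a=r.get_image('scene')[140:310,230:410,::-1];b=r.get_image('side')[130:280,180:380,::-1]
cv2.imwrite('pics/c.png',np.hstack([cv2.resize(a,(400,378),interpolation=2),cv2.resize(b,(400,378),interpolation=2)]))
E
```

```text
[575.75837014 219.55969176 148.26889165]
```

View pics/c.png

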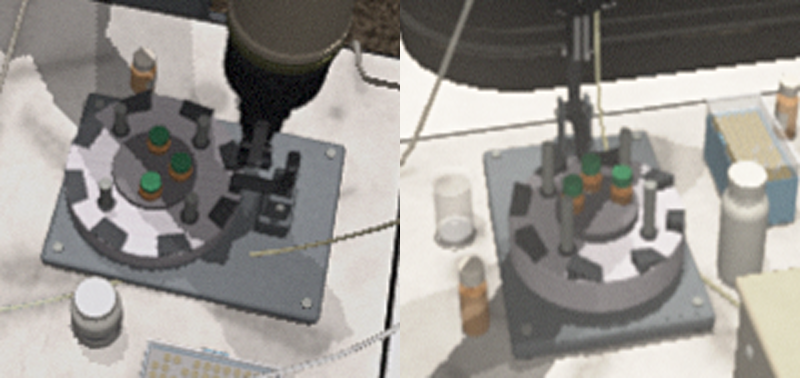

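Emit:
{"op": "apply_moves", "data": {
  "moves": [
    [0,0,0.018,0,0,0,-1],
    [0,0,0.018,0,0,0,-1],
    [0,0,0,0,0,0,-1],
    [0,-0.004,0,0,0,0,-1],
    [0,-0.004,0,0,0,0,-1],
    [0,-0.004,0,0,0,0,-1],
    [0,-0.004,0,0,0,0,-1],
    [0,-0.004,0,0,0,0,-1],
    [0,-0.004,0,0,0,0,-1],
    [0,-0.004,0,0,0,0,-1],
    [0,-0.004,0,0,0,0,-1],
    [0,-0.004,0,0,0,0,-1],
    [0,-0.004,0,0,0,0,-1]
  ]
}}

```text
time: 5.9
tool_pos: [577.3, 260.9, 115.2]
tool_rot: [0.0, 1.0, -0.001, -0.0]
wrist_force: [-0.3, 0.2, 0.5]
grip_width: -0.4
```

Emit:
{"op": "apply_moves", "data": {
  "moves": [
    [0,-0.004,0,0,0,0,-1],
    [0,-0.004,0,0,0,0,-1],
    [0,-0.004,0,0,0,0,-1],
    [0,-0.004,0,0,0,0,-1],
    [0,-0.004,0,0,0,0,-1],
    [0,-0.004,0,0,0,0,-1],
    [0,-0.004,0,0,0,0,-1],
    [0,-0.004,0,0,0,0,-1],
    [0,0,0,0,0,0,-1],
    [0,0,0,0,0,0,-1]
  ]
}}

```text
time: 6.9
tool_pos: [577.4, 292.5, 115.2]
tool_rot: [0.0, 1.0, -0.001, -0.0]
wrist_force: [-0.3, 0.1, 0.4]
grip_width: -0.4
```

```bash
python3 - <<'E'
from h import *
s=r.sense();print(s['tool_pos'],s['wrist_force'])
a=r.get_image('scene')[140:310,230:410,::-1];b=r.get_image('side')[130:280,180:380,::-1]
cv2.imwrite('pics/d.png',np.hstack([cv2.resize(a,(400,378),interpolation=2),cv2.resize(b,(400,378),interpolation=2)]))
E
```

```text
[577.44970068 292.51733191 115.1969401 ] [-0.25702517  0.05855395  0.38216974]
```

View pics/d.png

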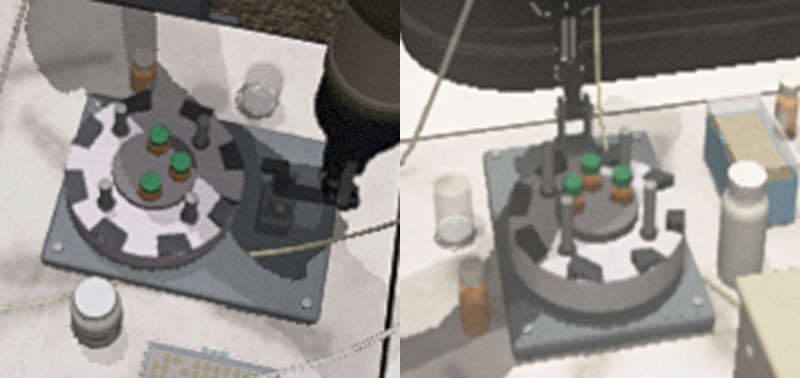

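Emit:
{"op": "apply_moves", "data": {
  "moves": [
    [0,0,-0.02,0,0,0,-1],
    [0,0,-0.02,0,0,0,-1],
    [0,0,-0.02,0,0,0,-1],
    [-0.013,0.02,0,0,0,0,-1],
    [-0.013,0.02,0,0,0,0,-1],
    [-0.013,0.02,0,0,0,0,-1],
    [-0.013,0.02,0,0,0,0,-1],
    [-0.013,0.02,0,0,0,0,-1],
    [-0.013,0.018,0,0,0,0,-1],
    [0,0,0,0,0,0,-1],
    [0,0,0.02,0,0,0,-1],
    [0,0,0.02,0,0,0,-1],
    [0,0,0.02,0,0,0,-1],
    [0,0,0.02,0,0,0,-1],
    [0,0,0.013,0,0,0,-1],
    [0,0,0,0,0,0,-1]
  ]
}}

```text
time: 8.6
tool_pos: [498.8, 174.8, 80.9]
tool_rot: [0.0, 1.0, -0.001, -0.001]
wrist_force: [-1.1, 0.6, 0.5]
grip_width: -0.1
```

Emit:
{"op": "apply_moves", "data": {
  "moves": [
    [0.004,0,0,0,0,0,-1],
    [0.004,0,0,0,0,0,-1],
    [0.004,0,0,0,0,0,-1],
    [0.004,0,0,0,0,0,-1],
    [0.004,-0.002,0,0,0,0,-1],
    [0.004,-0.002,0,0,0,0,-1],
    [0.004,-0.002,0,0,0,0,-1],
    [0.004,-0.002,0,0,0,0,-1],
    [0.004,-0.001,0,0,0,0,-1],
    [0.004,-0.001,0,0,0,0,-1],
    [0.004,-0.001,0,0,0,0,-1],
    [0.004,-0.001,0,0,0,0,-1],
    [0,0,0,0,0,0,-1],
    [0,0,0,0,0,0,-1]
  ]
}}

```text
time: 10.0
tool_pos: [547.8, 186.1, 82.3]
tool_rot: [0.0, 1.0, -0.001, 0.0]
wrist_force: [0.0, 0.5, 0.1]
grip_width: -0.1
```

```bash
python3 - <<'E'
from h import *
s=r.sense();print(s['tool_pos'],s['wrist_force'])
a=r.get_image('scene')[140:310,230:410,::-1];b=r.get_image('side')[130:280,180:380,::-1]
cv2.imwrite('pics/e.png',np.hstack([cv2.resize(a,(400,378),interpolation=2),cv2.resize(b,(400,378),interpolation=2)]))
E
```

```text
[547.76659913 186.12041206  82.25165544] [0.04476132 0.4991694  0.14893633]
```

View pics/e.png

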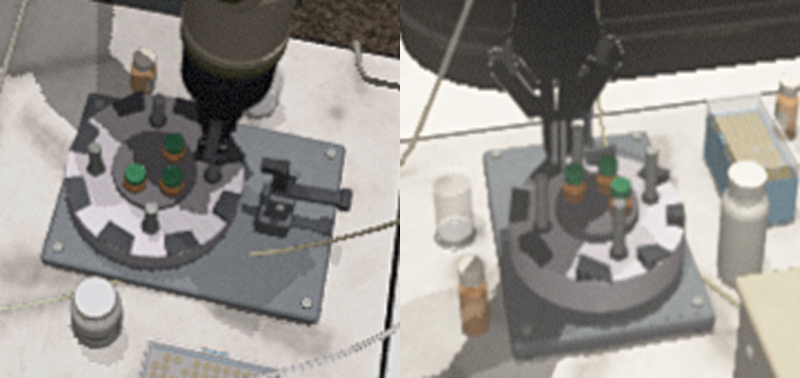

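```bash
python3 - <<'E'
from h import *
S=lambda u,v:(230+u*.45-.3,140+v*.45-.3)
T=lambda u,v:(180+(u-400)/2-.3,130+v/2.52-.3)
prs=dict(A=((158,98),(540,175)),C=((95,148),(619,202)),D=((151,208),(652,151)))
Q=[tri(S(*a),T(*b)) for a,b in prs.values()]
for k,q in zip(prs,Q):print(k,q[0].round(1),round(q[1],1),np.degrees(np.arctan2(q[0][1]-136.4,q[0][0]-576.6)))
d=Q[2][0]-Q[0][0];print(np.degrees(np.arctan2(d[1],d[0])),(Q[2][0]+Q[0][0])/2)
E
```

```text
A [522.3 127.8 105.7] 0.8 -170.97312442446523
C [585.2  82.7 103.8] 0.4 -80.88473812120651
D [631.5 144.2 103.1] 1.4 8.050261556644811
8.536390340355108 [576.91326798 135.97142934 104.42889357]
```

Emit:
{"op": "apply_moves", "data": {
  "moves": [
    [0.002,0,0,0,0,0,-1],
    [0.002,0,0,0,0,0,-1],
    [0.002,0,0,0,0,0,-1],
    [0.0025,0,0,0,0,0,-1],
    [0,0,0,0,0,0,-1],
    [0,0,0,0,0,0,-1],
    [0,0,0,0,0,0,-1],
    [-0.01,0,0,0,0,0,-1],
    [-0.01,0,0,0,0,0,-1],
    [0,0,-0.02,0,0,0,-1],
    [0,0,-0.03,0,0,0,-1],
    [0,0,-0.04,0,0,0,-1],
    [0,0,0,0,0,0,-1]
  ]
}}

```text
time: 11.4
tool_pos: [536.7, 188.0, 176.5]
tool_rot: [-0.001, 1.0, -0.001, 0.003]
wrist_force: [1.0, 0.6, 0.3]
grip_width: -0.2
```

Emit:
{"op": "apply_moves", "data": {
  "moves": [
    [0.008,-0.017,0,0,0,0,-1],
    [0.008,-0.017,0,0,0,0,-1],
    [0.008,-0.017,0,0,0,0,-1],
    [0.008,-0.017,0,0,0,0,-1],
    [0.008,-0.017,0,0,0,0,-1],
    [0,0,0,0,0,0,-1],
    [0,0,0,0,0,0,-1]
  ]
}}

```text
time: 12.1
tool_pos: [575.0, 272.1, 170.9]
tool_rot: [0.0, 1.0, -0.0, -0.001]
wrist_force: [0.0, -0.6, -0.4]
grip_width: -0.2
```

```bash
python3 - <<'E'
from h import *
s=r.sense();print(s['tool_pos'],s['wrist_force'])
a=r.get_image('scene')[140:310,230:410,::-1];b=r.get_image('side')[130:280,180:380,::-1]
cv2.imwrite('pics/f.png',np.hstack([cv2.resize(a,(400,378),interpolation=2),cv2.resize(b,(400,378),interpolation=2)]))
E
```

```text
[575.0159373  272.12134537 170.92657708] [ 0.01697248 -0.56088476 -0.38499962]
```

View pics/f.png

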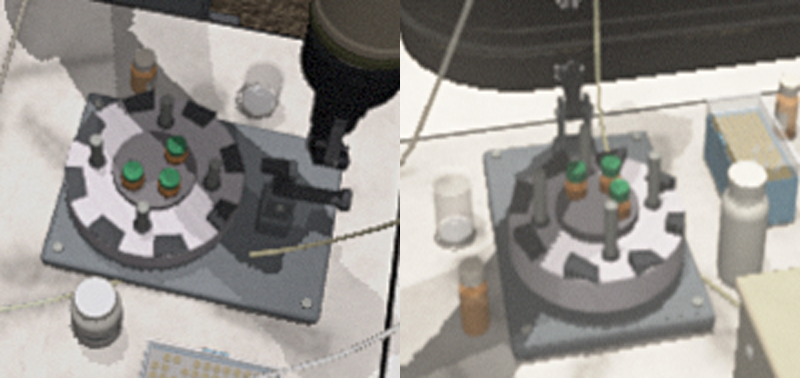

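```bash
python3 - <<'E'
from h import *
S=lambda u,v:(230+u*.45-.3,140+v*.45-.3)
T=lambda u,v:(180+(u-400)/2-.3,130+v/2.52-.3)
prs=dict(A=((167,98),(540,169)),B=((213,162),(585,126)),C=((96,141),(610,206)),D=((143,208),(654,156)))
Q={}
for k,(a,b) in prs.items():
    Q[k],e=tri(S(*a),T(*b));print(k,Q[k].round(1),round(e,1))
for a,b in('AD','CB'):
    d=Q[b]-Q[a];print(np.degrees(np.arctan2(d[1],d[0])),(Q[a]+Q[b])/2)
E
```

```text
A [522.5 135.5 106.8] 1.9
B [576.2 189.1 105.3] 0.7
C [577.   81.7 102.1] 0.1
D [632.2 137.5 102.4] 0.2
1.0478986229265197 [577.33774947 136.51128137 104.59001291]
90.43640440737616 [576.6404644  135.43543801 103.69478662]
```

Emit:
{"op": "apply_moves", "data": {
  "moves": [
    [0,0,0.02,0,0,0,-1],
    [0,0,0.02,0,0,0,-1],
    [0,0,0.015,0,0,0,-1],
    [0,0,0.01,0,0,0,-1],
    [0,0,0,0,0,0,-1],
    [0,0,0,0,0,0,-1]
  ]
}}

```text
time: 12.8
tool_pos: [576.1, 271.6, 107.5]
tool_rot: [-0.0, 1.0, -0.001, 0.0]
wrist_force: [0.6, 1.1, 0.6]
grip_width: 0.0
```

Emit:
{"op": "apply_moves", "data": {
  "moves": [
    [0,0.004,0.002,0,0,0,-1],
    [0,0.004,0,0,0,0,-1],
    [0,0.004,0,0,0,0,-1],
    [0,0.004,0,0,0,0,-1],
    [0,0.004,0,0,0,0,-1],
    [0,0.004,0,0,0,0,-1],
    [0,0.004,0,0,0,0,-1],
    [0,0.004,0,0,0,0,-1],
    [0,0.004,0,0,0,0,-1],
    [0,0.004,0,0,0,0,-1],
    [0,0.004,0,0,0,0,-1],
    [0,0.002,0,0,0,0,-1],
    [0,0,0,0,0,0,-1],
    [0,0,0,0,0,0,-1],
    [0,0,0,0,0,0,-1]
  ]
}}

```text
time: 14.3
tool_pos: [575.8, 225.8, 105.3]
tool_rot: [-0.0, 1.0, -0.001, -0.0]
wrist_force: [1.7, 0.2, -0.2]
grip_width: 0.2
```

Lift straight up, move aside toward the robot, and look.

Emit:
{"op": "apply_moves", "data": {
  "moves": [
    [0,0,-0.02,0,0,0,-1],
    [0,0,-0.03,0,0,0,-1],
    [0,0,-0.04,0,0,0,-1],
    [0,0,-0.04,0,0,0,-1],
    [0,0,-0.04,0,0,0,-1],
    [0,0,-0.04,0,0,0,-1],
    [-0.01,0.035,0,0,0,0,-1],
    [-0.01,0.035,0,0,0,0,-1],
    [-0.01,0.035,0,0,0,0,-1],
    [-0.01,0.035,0,0,0,0,-1],
    [-0.01,0.035,0,0,0,0,-1],
    [-0.01,0.035,0,0,0,0,-1],
    [0,0.035,0,0,0,0,-1],
    [0,0.035,0,0,0,0,-1],
    [0,0,0,0,0,0,-1]
  ]
}}

```text
time: 15.8
tool_pos: [514.9, -59.4, 315.0]
tool_rot: [0.001, 1.0, -0.004, -0.0]
wrist_force: [-0.5, 0.7, -0.0]
grip_width: 0.1
```

```bash
python3 - <<'E'
from h import *
s=r.sense();print(s['tool_pos'],s['wrist_force'])
a=r.get_image('scene')[140:310,230:410,::-1];b=r.get_image('side')[130:280,180:380,::-1]
cv2.imwrite('pics/g.png',np.hstack([cv2.resize(a,(400,378),interpolation=2),cv2.resize(b,(400,378),interpolation=2)]))
E
```

```text
[514.88486671 -59.36216044 314.95824534] [-0.51853609  0.66145127 -0.01139014]
```

View pics/g.png

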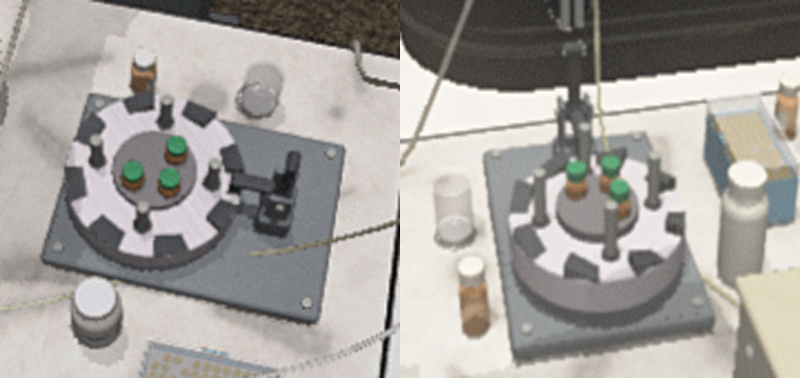

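```bash
python3 - <<'E'
from h import *
f=lambda i:cv2.resize(i[195:255,325:385],(390,390),interpolation=2)
g=lambda i:cv2.resize(i[140:200,240:300],(200,200),interpolation=2)
o=cv2.imread('pics/scene0.png');n=r.get_image('scene')[:,:,::-1]
so=cv2.imread('pics/side0.png');sn=r.get_image('side')[:,:,::-1]
cv2.imwrite('pics/h.png',np.vstack([np.hstack([f(o),f(n)]),np.hstack([g(so),g(sn),np.zeros((200,380,3),np.uint8)])]))
m=lambda i:(i[195:235,350:385].max(2)<62).astype(np.uint8)
for i in(o,n):
    ys,xs=np.nonzero(m(i));print(len(ys),xs.mean(),ys.mean(),ys.min())
E
```

```text
134 6.7388059701492535 28.813432835820894 14
129 6.674418604651163 28.88372093023256 14
```

View pics/h.png

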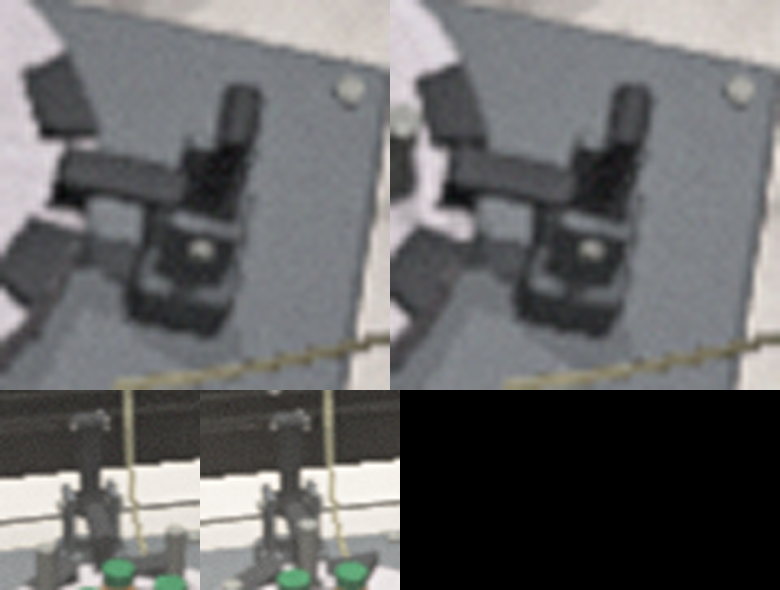

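The pawl looks the same as at the start: the tab bar sits at the same pixel, about (240,110) in both enlarged crops. So it is fully down, and the nose lies between two teeth.

```bash
python3 -c "
from cell import r
r.sign_off();print(r.sense()['time'])"
```

```text
the job is handed in; nothing more can be done
the job is handed in; nothing more can be done
```

The job is handed in: the wheel is back by one notch and the pawl has dropped into that next notch. It took about 16 s of the 50 s allowed, and the hand-in reports no verdict.

- **Pawl up:** I pushed the upright tab over with shut fingertips. It stayed up by itself after I moved the fingers away.
- **Wheel back:** I pushed one peg (peg1) to turn the wheel clockwise. Measured from the pegs in two views, it now reads about -0.77 rad (about 1° uncertainty), against a target of -0.785 within 0.12 for the pawl to drop.
- **Pawl down:** I tipped the upright arm toward the wheel and it dropped. In the last pictures the tab sits on the same pixels as at the start, so I take it as fully down.
- **Surroundings:** The vial, beaker and bottle look unmoved, and the arm is clear of everything. The wrist forces reported at the end of each move stayed below about 2 N.

**Checks that disagreed:** The two cameras differed by up to 10 mm on the base plate's corners and by 7 mm on the tab. I therefore set the wheel angle from the peg tops, which agreed to 1–3 mm. No check failed.

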